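# Square a leaf specimen carrier into the corner of a light stage and hold it

### The job

Pick up the grey specimen carrier with the green leaf samples by its black grip block and lay it flat on the light stage with its long edge towards the long rail and its short edge towards the short rail. Press it into the corner of the two rails until both edges touch all along, and finish still gripping it and pushing it steadily and squarely against both rails, for its picture to be taken; do not let go. Leave the bark carrier and everything else on the table where it is.

Things in the scene. Friction and masses are not known exactly. Their poses are not given: they have to be found in the camera images.
- leaf_carrier: loose specimen carrier: grey plate 90 (x) x 130 (y) x 8 mm thick, upright in its middle a black grip block 16 (x) x 40 (y) mm, its top 44 mm above the underside; at each end a white card with a green leaf. Alike when turned half round. Origin: centre of the underside. About 0.1 to 0.25 kg. Start: flat on the table at either of two places, yaw up to 0.4 rad either way.
- leaf_carrier_grip (a point): point inside the leaf carrier's grip block, 31 mm above the plate's underside, on the plate's centre axis: a good place for the pads, closing along the carrier's x (16 mm wide). Fingertips reaching 19 mm lower clear the plate by 4 mm.
- bark_carrier: loose specimen carrier: grey plate 90 (x) x 130 (y) x 8 mm thick, upright in its middle a black grip block 16 (x) x 40 (y) mm, its top 44 mm above the underside; at each end a white card with brown bark pieces. Alike when turned half round. Origin: centre of the underside. About 0.1 to 0.25 kg. Not to be disturbed (30 mm at most).
- light_stage: light stage: fixed black box 190 (x) x 230 (y) x 30 mm high, slippery glass light panel (white) flush in its top; origin: centre of its underside. Two rigid smooth aluminium rails on top, 10 mm high, along its +x (far) and +y (left) sides, inner faces at x = +80 and y = +100 mm. Yaw up to 0.35 rad either way. A carrier home in the corner has its origin at (35, 35, 30) mm here, its x along the stage's x or opposite.
- stage_corner (a point): the inner corner where the planes of the two rails' inner faces and the stage's top meet, (80, 100, 30) mm in the stage frame; axes as the stage.
- long_rail: the far rail, 200 mm long, 12 mm wide, along the stage's y; origin: centre of its underside, (86, 0, 30) mm in the stage frame. The carrier's 130 mm edge goes against its inner (-x) face.
- short_rail: the left rail, 150 mm long, 12 mm wide, along the stage's x; origin: centre of its underside, (5, 106, 30) mm in the stage frame. The carrier's 90 mm edge goes against its inner (-y) face.
- amber_jar: closed amber glass jar, 48 mm across, 62 mm high, at the back; origin: centre of its underside. Bystander.
- loupe: black hand loupe, 40 mm across, 36 mm high, standing at the back; origin: centre of its underside. Bystander.
- dish: shallow open glass dish, 84 mm across, 16 mm high, to the left; origin: centre of its underside. Bystander.
- brush: blue-handled brush, 170 mm long, lying to the left. Bystander.
- stain_bottle: small white bottle with a blue cap, 32 mm across, 60 mm high, near right; origin: centre of its underside. Bystander.
Not all that is in view belongs to the job. Leave any orange or red look-alike of the leaf_carrier alone.

How it is judged:
By the outcome, as a careful person would: the job done as asked, in the order asked, and still so for the second after the job is handed in, while the arm keeps its last pose, push and grip.
It also fails if it takes over 48 s, if anything falls off the work surface, if the arm or the gripper's body presses on something with over 40 N, if the wrist force passes 120 N, or if a joint passes its speed limit or range.

### The arm

A 6-joint arm with a two-finger parallel gripper is mounted at the origin on the work surface. World frame = base frame: x ahead of the robot, y to its left, z up, the work surface at z = 0. Lengths are in m, angles in rad, forces in N, time in s.
With the tool pointing down it reaches from about 0.3 to 0.875 m from the base axis. Payload 6.4 kg.
Tool frame: the origin (TCP) lies midway between the tips of the shut fingers; the grasp point (between the pads) lies 19 mm behind it (grasp_offset is the distance from the TCP to the grasp point, in m); z points along the fingers, y is the line along which they close (so a half turn about z gives the same grasp; the last joint's range is limited). The gripper opens to 85 mm and grips with 20 to 120 N. Pads are 22 mm wide; open, the fingers measure 114 mm over their backs; the gripper's body (76 mm by 85 mm) begins 54 mm behind the grasp point. The pads swing forward as they close: fully open they stand 13 mm farther back than shut.
Start: joints at [-1.42, 0.181, 1.607, -0, 1.354, -0.206], TCP at [0.201, -0.539, 0.195] pointing down, gripper open.
Joint ranges: [-2.99, 2.99], [-0.89, 2.07], [0.3, 2.58], [-1.14, 4.28], [0, 2.63], [-3.12, 3.12]. Speed limits (rad/s): [2.57, 2.57, 3.01, 3.14, 3.14, 3.14].

### API

Orientations are given as a unit quaternion [w, x, y, z].
In Python, from bench import * gives the robot as it stands. The module is installed in compiled form; this text tells all that it offers.
- The arm moves only by the tool servo_tool, never from a script. Its argument "commands" is text: rows parted by semicolons, each of 7 numbers parted by spaces: the turn, a rotation vector about the tool's x, y, z in rad, then the shift along the tool's x, y, z in mm, then the opening, from 0 (shut) to 1 (fully open). In form: wx wy wz dx dy dz claw; .... A call has 1 to 5 rows; each row shifts and turns the commanded pose from where the row before left it, along the tool's axes as they then stand; what a row does not reach is not made up. A row lasts 1/8 s, in which the tool goes at most 62.5 mm and 10.7 degrees, less where a joint would pass 70% of its speed; a pose out of reach is approached as far as the arm can. A call with a gripper value outside its range is refused whole. The fingers move at their own pace and stop on an object; the grip force is fixed at half the most. Time passes only in rows, so rows that do not move let the fingers close. It gives the time, the measured TCP pose, the force, the opening and the grip force at its end, in the units of the state.
- get_obs(): the state, without advancing time (a new reading comes with each control period).
- camera(name): name is "scene" or "top" or "wrist"; returns the picture (480x640x3 uint8, blue, green, red); there is no depth.
- calibration(name): a dict with "fx", "fy", "cx", "cy" (pixels), "R" (3x3) and "t" (3): a world point X has camera coordinates R X + t. Camera axes: x right, y down, z forward; pixel columns grow to the right and rows downward; lengths in m; the calibration is good to about 2 mm. A picture is of the moment at which its call begins: read the wrist's pose just before it. calibration takes no time and is no camera call; for the wrist camera it gives the pose at the moment of the call.
- hand_in(): hands the job in; it is judged then, once.
The state is a dict: "time_s": time; "q": joint angles; "dq": joint speeds; "joint_efforts": joint torques, N m; "eef_pos": TCP position; "eef_rot": TCP orientation; "wrist_force": force on the tool from outside, world axes, zero at the start; "torque": the same for the moment, N m; "opening": opening from 0.0 (shut) to 1.0 (fully open); "grasp_force": force on a finger pad.
Only numpy, scipy, OpenCV 4.12 (cv2) and the standard library are available. Lean on these libraries where they do the work, as an engineer would, in place of code of your own. Each camera call takes 0.05 s, during which the arm holds its last target. There are 200 camera calls.

## Working session

There is one attempt and no reset: what is moved stays moved. The work goes in short steps, Python scripts to look and compute and a tool call to move; the robot and the scene stay as the last step left them, time stands still between calls to the robot, and variables do not carry over. Pictures are saved under pics/ and viewed, at most 10 in all, crops included, and the job is handed in when it is done.

Besides the shell and the picture viewer there is one more tool, called after "Request:" as a command line: name --argument value ..., lists and objects as JSON in quotes. servo_tool: Moves the arm, as the interface text tells. Its arguments: {"type":"object","properties":{"commands":{"type":"string"}},"required":["commands"]}

```bash
mkdir -p pics; python3 - <<'E'
from bench import *
import cv2
o=get_obs();print({k:o[k] for k in('time_s','eef_pos','eef_rot','opening','wrist_force')})
for n in('top','scene'):
    cv2.imwrite(f'pics/{n}0.png',camera(n));print(n,calibration(n))
E
```

```text
{'time_s': 0.0, 'eef_pos': array([ 0.20077798, -0.53814084,  0.19436381]), 'eef_rot': array([-9.00036713e-04,  9.84130557e-01,  1.77443610e-01,  4.60266982e-05]), 'opening': 1.0044252002389413, 'wrist_force': array([-0.18899462,  0.52157013, -0.04702565])}
top {'fx': 511.99686434853, 'fy': 511.99686434853, 'cx': 328.9382531080681, 'cy': 241.51254821060445, 'R': array([[-0.02291776, -0.99961075,  0.01591017],
       [-0.99331041,  0.02096592, -0.11355554],
       [ 0.11317777, -0.01840618, -0.99340425]]), 't': array([0.00434105, 0.53155256, 1.05502479])}
scene {'fx': 556.9700451099654, 'fy': 556.9700451099654, 'cx': 336.67039991881563, 'cy': 243.98030470057944, 'R': array([[ 0.69158668,  0.72228968,  0.00234127],
       [ 0.51382928, -0.48970424, -0.70439281],
       [-0.50762912,  0.4883517 , -0.70980652]]), 't': array([-0.35446833, -0.23476148,  1.68829761])}
```

View pics/top0.png

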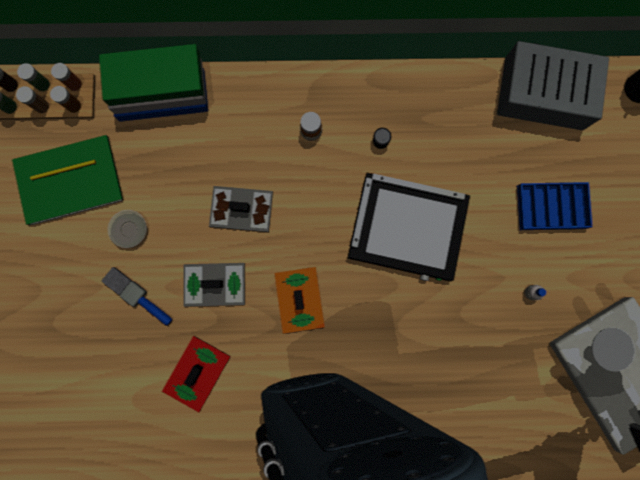

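Candidates in the top view are the grey plate with green leaves at (214,285), the grey plate with brown bark at (241,209), the orange one at (300,300) and the red one at (197,374). Only (214,285) is grey with green leaves. The stage is at (410,228). I'll enlarge both to confirm and measure them.

```bash
python3 - <<'E'
import cv2,numpy as np
im=cv2.imread('pics/top0.png')
a=cv2.resize(im[255:315,175:255],(400*1,300),interpolation=cv2.INTER_CUBIC) # x5
b=cv2.resize(im[165:285,340:480],(700,600),interpolation=cv2.INTER_CUBIC)[:, :] # x5
a=cv2.resize(im[180:315,175:255],None,fx=4,fy=4,interpolation=cv2.INTER_CUBIC)
b=cv2.resize(im[168:303,345:480],None,fx=4,fy=4,interpolation=cv2.INTER_CUBIC)[:, :480]
v=np.clip(np.hstack([a,b]).astype(float)*1.6,0,255)
cv2.imwrite('pics/crop1.png',v)
E
```

```text
[ WARN:0@0.024] global loadsave.cpp:1063 imwrite_ Unsupported depth image for selected encoder is fallbacked to CV_8U.
```

View pics/crop1.png

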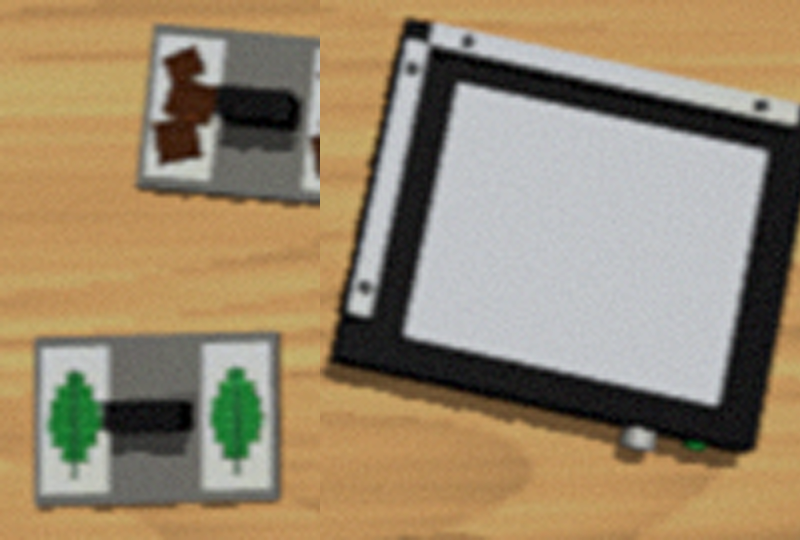

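The crop confirms it: the grey plate with green leaves is at crop (157,420), and the bark carrier is the one above it. The stage rails meet at the upper left, with the long rail along the top.

```bash
cat > h.py <<'E'
from bench import *
import numpy as np, cv2
from scipy.spatial.transform import Rotation as Ro
def ray(c,uv,z):
    uv=np.atleast_2d(uv).astype(float)
    d=np.c_[(uv[:,0]-c['cx'])/c['fx'],(uv[:,1]-c['cy'])/c['fy'],np.ones(len(uv))]@c['R']
    o=-c['R'].T@c['t']; s=(z-o[2])/d[:,2]
    return o+d*s[:,None]
def proj(c,X):
    p=np.atleast_2d(X)@c['R'].T+c['t']
    return np.c_[p[:,0]/p[:,2]*c['fx']+c['cx'],p[:,1]/p[:,2]*c['fy']+c['cy']]
def tool(o):
    q=o['eef_rot'];return Ro.from_quat([q[1],q[2],q[3],q[0]])
def go(target,yaw,o=None):
    """tool pointing down, tool y axis at world angle yaw (mod pi); print turn/shift in tool axes"""
    o=o or get_obs();R=tool(o)
    best=None
    for y in(yaw,yaw+np.pi):
        Y=np.array([np.cos(y),np.sin(y),0]);Z=np.array([0,0,-1.]);X=np.cross(Y,Z)
        T=Ro.from_matrix(np.c_[X,Y,Z]);r=(R.inv()*T).as_rotvec()
        if best is None or np.linalg.norm(r)<np.linalg.norm(best[0]):best=(r,T)
    d=np.array(target)-o['eef_pos']
    print('t',round(o['time_s'],2),'pos',o['eef_pos'].round(4),'rotvec',best[0].round(4),'shift now-axes',(R.inv().apply(d)*1e3).round(1),'after-turn axes',(best[1].inv().apply(d)*1e3).round(1),'F',np.round(o['wrist_force'],1),'q6',round(o['q'][5],2),'open',round(o['opening'],3),'grip',np.round(o['grasp_force'],1))
E
python3 - <<'E'
from h import *
c=calibration('top')
L=np.array([[36,339],[278,332],[280,498],[37,507]])/4+[175,180]
P=ray(c,L,.008);print(P.round(4),P.mean(0))
x=(P[0]+P[1]-P[2]-P[3]);y=(P[0]+P[3]-P[1]-P[2]);print('yaw',np.arctan2(x[1],x[0]),np.arctan2(-y[0],y[1]),np.linalg.norm(x)/2,np.linalg.norm(y)/2)
f=lambda p:np.array(p)/4+[345-80,168]
S=ray(c,f([[405,20],[333,360],[752,450]]),.03);print(S.round(4))
Rl=ray(c,f([[430,47],[798,122],[427,42],[372,318]]),.04);print(Rl.round(4))
d=S[2]-S[1];print('yaw y',np.arctan2(d[0],-d[1]),np.linalg.norm(d))
d=S[0]-S[1];print('yaw x',np.arctan2(d[1],d[0]),np.linalg.norm(d));ctr=(S[0]+S[2])/2;print('ctr',ctr)
d=Rl[1]-Rl[0];print('rail',np.arctan2(d[0],-d[1]))
d=Rl[2]-Rl[3];print('rail',np.arctan2(d[1],d[0]))
go([P.mean(0)[0],P.mean(0)[1],.15],np.arctan2(x[1],x[0]))
E
```

```text
[[0.4905 0.3039 0.008 ]
 [0.4914 0.1746 0.008 ]
 [0.403  0.1739 0.008 ]
 [0.4012 0.3025 0.008 ]] [0.44652281 0.23873789 0.008     ]
yaw 0.011386371914070947 0.01053084477967352 0.08891778685054565 0.12896902655556342
[[ 0.6785 -0.0912  0.03  ]
 [ 0.4956 -0.0474  0.03  ]
 [ 0.4432 -0.2672  0.03  ]]
[[ 0.661  -0.1031  0.04  ]
 [ 0.6165 -0.298   0.04  ]
 [ 0.6637 -0.1016  0.04  ]
 [ 0.5165 -0.0679  0.04  ]]
yaw y -0.23387990366450898 0.22598806941208538
yaw x -0.23522379877265565 0.18802030314918497
ctr [ 0.56085375 -0.17920484  0.03      ]
rail -0.22446291453210632
rail -0.22496831733408357
t 0.1 pos [ 0.2008 -0.5382  0.1944] rotvec [-1.2000e-03 -1.3000e-03 -1.2254e+00] shift now-axes [ 501.6 -642.1   45.7] after-turn axes [774.1 254.6  44.4] F [ 0.3  0.  -0.6] q6 -0.21 open 1.004 grip 0.0
```

Request:
servo_tool --commands "0 0 -0.175 0 0 0 0.5; 0 0 -0.175 0 0 0 0.5; 0 0 -0.175 0 0 0 0.5; 0 0 -0.175 0 0 0 0.5; 0 0 -0.175 0 0 0 0.5"

```text
time_s: 0.72
eef_pos: [0.2008, -0.5384, 0.1947]
eef_rot: [-0.0, 0.815, 0.58, 0.0]
wrist_force: [0.5, 0.8, -0.1]
opening: 0.496
grasp_force: 0.0
```

Request:
servo_tool --commands "0 0 -0.175 0 0 0 0.5; 0 0 -0.175 0 0 0 0.5; 0 0 0 55 18 0 0.5; 0 0 0 55 18 0 0.5; 0 0 0 55 18 0 0.5"

```text
time_s: 1.35
eef_pos: [0.2532, -0.3713, 0.1947]
eef_rot: [-0.0, 0.703, 0.711, 0.0]
wrist_force: [0.3, -0.3, 1.4]
opening: 0.497
grasp_force: 0.0
```

Request:
servo_tool --commands "0 0 0 55 18 0 0.5; 0 0 0 55 18 0 0.5; 0 0 0 55 18 0 0.5; 0 0 0 55 18 0 0.5; 0 0 0 55 18 0 0.5"

```text
time_s: 1.98
eef_pos: [0.3401, -0.0955, 0.1953]
eef_rot: [0.0, 0.703, 0.711, 0.0]
wrist_force: [1.0, -0.4, 0.2]
opening: 0.5
grasp_force: 0.0
```

Request:
servo_tool --commands "0 0 0 55 18 0 0.5; 0 0 0 55 18 0 0.5; 0 0 0 55 18 0 0.5; 0 0 0 55 18 0 0.5; 0 0 0 55 18 0 0.5"

```text
time_s: 2.6
eef_pos: [0.427, 0.1808, 0.1952]
eef_rot: [0.0, 0.703, 0.711, -0.0]
wrist_force: [1.5, -0.5, 0.7]
opening: 0.501
grasp_force: 0.0
```

```bash
python3 - <<'E'
from h import *
c=calibration('wrist');im=camera('wrist');cv2.imwrite('pics/w1.png',im)
np.savez('w1.npz',**c)
go([.4465,.2387,.15],.011)
E
```

```text
t 2.65 pos [0.428  0.1865 0.1951] rotvec [ 0.0011 -0.0042  0.0032] shift now-axes [51.7 19.2 45.3] after-turn axes [52.  19.1 45.1] F [-3.1  0.6  0.9] q6 0.14 open 0.499 grip 0.0
```

View pics/w1.png

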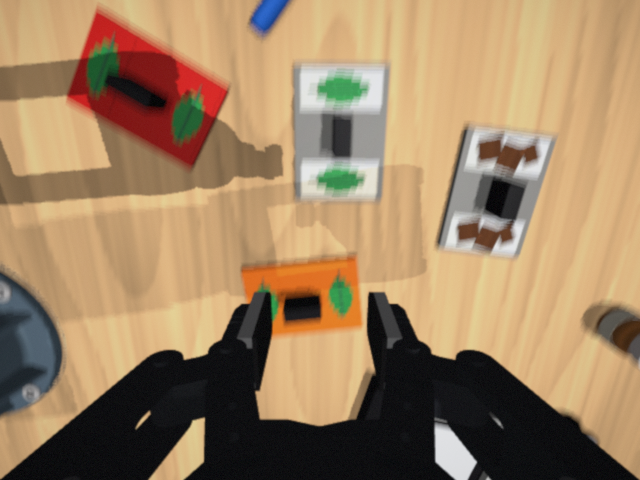

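The wrist view shows the leaf carrier with plate corners at about (295,65), (387,65), (382,200) and (295,200), and its grip at (342,136). Orange, red and bark are where they were.

```bash
python3 - <<'E'
from h import *
c=dict(np.load('w1.npz'))
P=ray(c,[[295,65],[387,65],[382,200],[295,200]],.008);print(P.round(4),P.mean(0))
x=P[1]+P[2]-P[0]-P[3];y=P[0]+P[1]-P[2]-P[3];print(np.arctan2(x[1],x[0]),np.arctan2(-y[0],y[1]),np.linalg.norm(x)/2,np.linalg.norm(y)/2)
print(ray(c,[[342,118],[342,153],[340,136]],.044))
print(proj(calibration('top'),[[.4465,.2387,.044]]))
go([.4465,.2387,.06],.011)
E
```

```text
[[0.4024 0.3096 0.008 ]
 [0.4881 0.3105 0.008 ]
 [0.4921 0.1824 0.008 ]
 [0.4011 0.1813 0.008 ]] [0.44591285 0.24596649 0.008     ]
0.01148633342897816 0.010382992936442986 0.08838825945690615 0.12820291374557574
[[0.44551993 0.2631061  0.044     ]
 [0.44647073 0.23309096 0.044     ]
 [0.4442191  0.24787294 0.044     ]]
[[210.89619398 284.14327133]]
t 2.65 pos [0.428  0.1865 0.1951] rotvec [ 0.0011 -0.0042  0.0032] shift now-axes [ 51.4  19.1 135.3] after-turn axes [ 52.   19.1 135.1] F [-3.1  0.6  0.9] q6 0.14 open 0.499 grip 0.0
```

Request:
servo_tool --commands "0 0 0 26 10 20 0.5; 0 0 0 26 9 20 0.5; 0 0 0 0 0 35 0.5; 0 0 0 0 0 0 0.5; 0 0 0 0 0 0 0.5"

```text
time_s: 3.28
eef_pos: [0.4458, 0.2308, 0.1212]
eef_rot: [0.0, 0.703, 0.711, 0.0]
wrist_force: [0.3, 0.7, 0.6]
opening: 0.501
grasp_force: 0.0
```

```bash
python3 - <<'E'
from h import *
c=calibration('wrist');im=camera('wrist');cv2.imwrite('pics/w2.png',im)
np.savez('w2.npz',**c)
go([.4465,.239,.012],.011)
print(proj(c,[[.4465,.239,.044],[.4465+.045,.239+.065,.008],[.4465-.045,.239+.065,.008],[.4465,.239-.065,.008]]).round())
E
```

```text
t 3.33 pos [0.4463 0.2309 0.1217] rotvec [ 0.0019 -0.0004 -0.0005] shift now-axes [  8.1   0.  109.7] after-turn axes [  8.1   0.3 109.7] F [ 0.1 -0.   0. ] q6 0.23 open 0.502 grip 0.0
[[321. 222.]
 [379. 130.]
 [264. 129.]
 [320. 281.]]
```

View pics/w2.png

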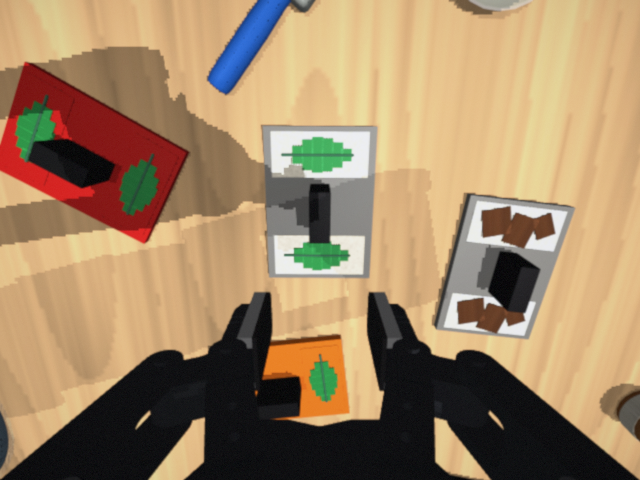

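The carrier edges are at (262,126), (377,127) and (319,277), about 3 px from the prediction, so a correction of about 2 to 3 mm in y. Next I descend and grip.

Request:
servo_tool --commands "0 0 0 10.5 -1 30 0.5; 0 0 0 0 0 40 0.5; 0 0 0 0 0 30 0.5; 0 0 0 0 0 9 0.5; 0 0 0 0 0 0 0.5"

```text
time_s: 3.95
eef_pos: [0.4451, 0.2414, 0.0122]
eef_rot: [0.0, 0.703, 0.711, 0.0]
wrist_force: [-0.6, -0.5, 1.2]
opening: 0.502
grasp_force: 0.0
```

Request:
servo_tool --commands "0 0 0 0 0 0 0; 0 0 0 0 0 0 0; 0 0 0 0 0 0 0; 0 0 0 0 0 0 0; 0 0 0 0 0 0 0"

```text
time_s: 4.58
eef_pos: [0.4443, 0.2415, 0.0113]
eef_rot: [-0.0, 0.703, 0.711, -0.0]
wrist_force: [-0.8, -0.4, -0.0]
opening: -0.003
grasp_force: 0.0
```

Request:
servo_tool --commands "0 0 0 0 0 -20 0; 0 0 0 0 0 -30 0; 0 0 0 0 0 -30 0; 0 0 0 0 0 -30 0; 0 0 0 0 0 0 0"

```text
time_s: 5.2
eef_pos: [0.4463, 0.242, 0.1238]
eef_rot: [0.001, 0.703, 0.711, 0.002]
wrist_force: [-0.5, -0.3, 0.2]
opening: -0.003
grasp_force: 0.0
```

```bash
python3 - <<'E'
from h import *
y=-.228
c=np.array([.5609,-.1792]);R=np.array([[np.cos(y),-np.sin(y)],[np.sin(y),np.cos(y)]])
for p in((35,35),(23,23)): print(p,c+R@np.array(p)/1e3)
t=c+R@np.array([20,20])/1e3
go([t[0],t[1],.115],y)
E
```

```text
(35, 35) [ 0.60290525 -0.15301683]
(23, 23) [ 0.58850345 -0.16199391]
t 5.2 pos [0.4463 0.242  0.1238] rotvec [ 0.0049 -0.0019  0.2391] shift now-axes [-407.8  134.1    9. ] after-turn axes [-364.4  226.9    8.8] F [-0.5 -0.3  0.2] q6 0.25 open -0.003 grip 0.0
```

The fingers shut on nothing, so I'll look.

```bash
python3 - <<'E'
from h import *
c=calibration('wrist');im=camera('wrist');t=camera('top')
np.savez('w3.npz',**c)
cv2.imwrite('pics/w3full.png',im);cv2.imwrite('pics/top3.png',t)
a=cv2.resize(t[170:330,140:280],None,fx=3,fy=3)
b=cv2.resize(im,None,fx=.6,fy=.6)[:288,:380]
o=np.zeros((480,800,3),np.uint8);o[:480,:420]=a;o[:288,420:]=b
cv2.imwrite('pics/c3.png',o)
E
```

```text
(no output)
```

View pics/c3.png

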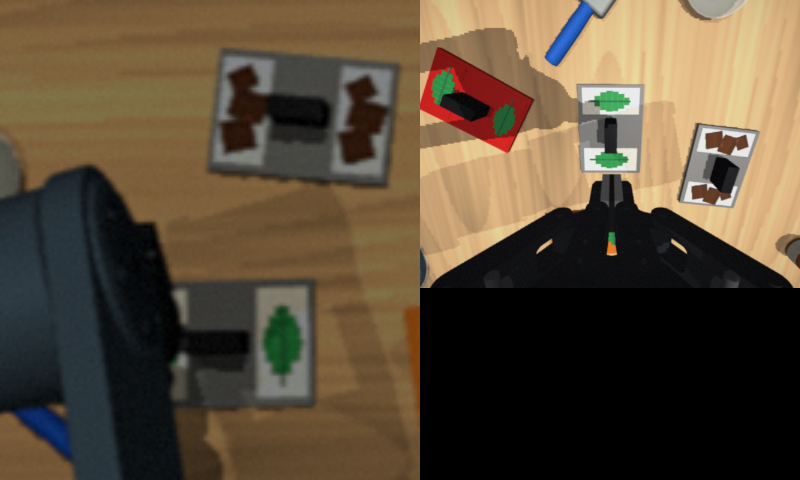

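```bash
python3 - <<'E'
from h import *
c=dict(np.load('w3.npz'));o=get_obs()
print('tcp',proj(c,[o['eef_pos']]),o['eef_pos'],'cam',-c['R'].T@c['t'])
X=np.array([.4455,.2405])
print('grip ends pred',proj(c,[[*(X+[0,d]),z] for d in(-.02,.02) for z in(.044,.008)]).round())
ct=calibration('top');print('tcp top',proj(ct,[o['eef_pos']]),'grip top',proj(ct,[[*(X+[0,d]),.044] for d in(-.02,.02)]).round(1))
im=cv2.imread('pics/w3full.png');print(im[180:480:6,317].tolist()[:30])
im=cv2.imread('pics/w2.png');cv2.imwrite('pics/w2c.png',im[100:400,200:440].repeat(2,0).repeat(2,1))
E
```

```text
tcp [[316.03037008 274.20646352]] [0.44405679 0.2413771  0.12096225] cam [0.44421402 0.3229415  0.30220325]
grip ends pred [[318. 258.]
 [318. 243.]
 [319. 208.]
 [319. 198.]]
tcp top [[200.92565983 284.21454714]] grip top [[219.7 284.4]
 [200.3 284.9]]
[[94, 172, 68], [201, 221, 199], [127, 129, 130], [13, 9, 10], [8, 11, 9], [38, 37, 37], [38, 38, 38], [36, 35, 36], [36, 35, 35], [37, 35, 35], [35, 33, 34], [34, 32, 31], [32, 30, 28], [84, 162, 58], [80, 152, 56], [84, 161, 57], [83, 162, 56], [233, 235, 233], [143, 186, 218], [15, 14, 16], [16, 14, 13], [16, 12, 14], [14, 12, 15], [12, 13, 11], [14, 13, 16], [14, 14, 14], [24, 23, 24], [23, 20, 21], [23, 21, 23], [19, 20, 19]]
```

View pics/w2c.png

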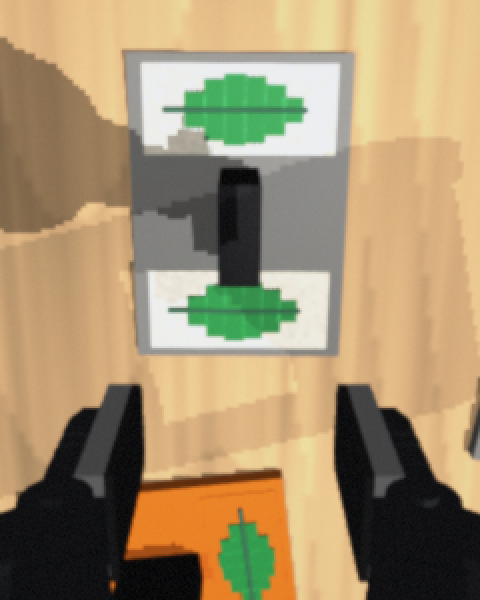

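```bash
python3 - <<'E'
from h import *
for n,uv in(('w2',[[254+16,293],[369,293]]),('w3',[[312,291],[322,291]])):
    c=dict(np.load(n+'.npz'));print(n,c['fx'],c['cy'],'axis',c['R'][2],'cam',-c['R'].T@c['t'])
    for z in(.08,.1,.12,.14,.15,.16,.17,.18):print(z,ray(c,uv,z)[:,:2].round(4).tolist())
o=get_obs();print(o['eef_pos'],o['q'],o['opening'],o['time_s'],o['wrist_force'])
E
```

```text
w2 355.77485354874045 237.06693132260807 axis [ 0.00251264 -0.31461972 -0.94921448] cam [0.4445962  0.31196283 0.29945136]
0.08 [[0.4119, 0.1985], [0.4798, 0.1992]]
0.1 [[0.4149, 0.2088], [0.4766, 0.2095]]
0.12 [[0.4179, 0.2191], [0.4734, 0.2198]]
0.14 [[0.4209, 0.2295], [0.4702, 0.23]]
0.15 [[0.4223, 0.2347], [0.4686, 0.2352]]
0.16 [[0.4238, 0.2398], [0.467, 0.2403]]
0.17 [[0.4253, 0.245], [0.4654, 0.2454]]
0.18 [[0.4268, 0.2502], [0.4637, 0.2506]]
w3 355.77485354874045 237.06693132260807 axis [ 0.0069554  -0.31341502 -0.94959078] cam [0.44421402 0.3229415  0.30220325]
0.08 [[0.4413, 0.2102], [0.4483, 0.2103]]
0.1 [[0.4416, 0.2204], [0.4479, 0.2204]]
0.12 [[0.4419, 0.2305], [0.4475, 0.2306]]
0.14 [[0.4421, 0.2407], [0.4472, 0.2407]]
0.15 [[0.4422, 0.2457], [0.447, 0.2458]]
0.16 [[0.4424, 0.2508], [0.4468, 0.2509]]
0.17 [[0.4425, 0.2559], [0.4466, 0.2559]]
0.18 [[0.4426, 0.261], [0.4464, 0.261]]
[0.44405679 0.2413771  0.12096225] [ 2.62671536e-01  1.08013403e-01  1.84939724e+00 -2.00700102e-05
  1.18425166e+00  2.51637757e-01] -0.000177395066017435 5.3 [-0.07818446  0.14802422  0.14780323]
```

The half-open finger gap and tip row in the wrist picture put the fingertips about 40 mm above the reported TCP. That would mean they shut just over the block. I'll go down partway and check from the side.

Request:
servo_tool --commands "0 0 0 0 0 30 0.5; 0 0 0 0 0 40 0.5; 0 0 0 0 0 30 0.5; 0 0 0 0 0 8 0.5; 0 0 0 0 0 0 0.5"

```text
time_s: 5.92
eef_pos: [0.4436, 0.2412, 0.0126]
eef_rot: [-0.001, 0.703, 0.711, -0.001]
wrist_force: [0.1, 0.5, 0.9]
opening: 0.498
grasp_force: 0.0
```

```bash
python3 - <<'E'
from h import *
o=get_obs();print(o['eef_pos'],o['wrist_force'])
c=calibration('wrist');im=camera('wrist');s=camera('scene');cs=calibration('scene')
p=proj(cs,[o['eef_pos']])[0];print(p, proj(c,[o['eef_pos']]),proj(c,[[.4455,.2405,.044]]))
x,y=int(p[0])-100,int(p[1])-75
x=min(max(x,0),440);y=min(max(y,0),280)
v=np.hstack([cv2.resize(s[y:y+200,x:x+200],(400,400)),cv2.resize(im[150:350,220:420],(400,400))]);print(x,y)
cv2.imwrite('pics/c4.png',v)
E
```

```text
[0.44357845 0.24123199 0.01261182] [0.10656392 0.52269475 0.94190493]
[381.51685595 196.55432911] [[320.04285646 275.32167105]] [[324.09878412 305.01755311]]
281 121
```

View pics/c4.png

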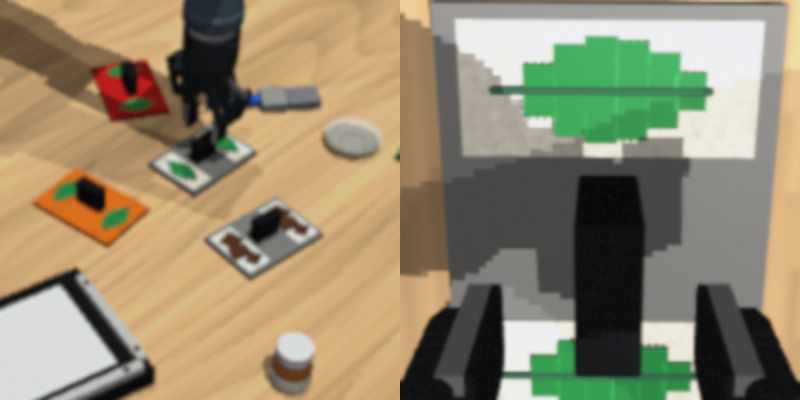

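The scene view shows the fingertips only level with the block top, though the reported TCP z is 12 mm, so the true tips are about 40 mm higher. I'll go about 34 mm lower in guarded steps.

Request:
servo_tool --commands "0 0 0 0 1 12 0.5; 0 0 0 0 0 10 0.5; 0 0 0 0 0 0 0.5"

```text
time_s: 6.4
eef_pos: [0.4443, 0.2412, -0.0098]
eef_rot: [-0.001, 0.703, 0.711, -0.001]
wrist_force: [1.1, -0.5, -0.6]
opening: 0.504
grasp_force: 0.0
```

Request:
servo_tool --commands "0 0 0 0 0 6 0.5; 0 0 0 0 0 6 0.5; 0 0 0 0 0 0 0.5"

```text
time_s: 6.78
eef_pos: [0.4447, 0.2413, -0.0213]
eef_rot: [-0.0, 0.703, 0.711, -0.001]
wrist_force: [0.4, -0.2, -0.6]
opening: 0.497
grasp_force: 0.0
```

Request:
servo_tool --commands "0 0 0 0 0 0 0; 0 0 0 0 0 0 0; 0 0 0 0 0 0 0; 0 0 0 0 0 0 0; 0 0 0 0 0 0 0"

```text
time_s: 7.4
eef_pos: [0.4457, 0.2415, -0.0204]
eef_rot: [0.0, 0.703, 0.711, 0.0]
wrist_force: [-0.1, -0.2, 3.3]
opening: 0.175
grasp_force: 59.2
```

Gripped (15 mm, 59 N). On the table the reported z is -0.0205, so on the stage it should read about +0.0095. Lifting.

Request:
servo_tool --commands "0 0 0 0 0 -15 0; 0 0 0 0 0 -25 0; 0 0 0 0 0 -25 0; 0 0 0 0 0 -15 0; 0 0 0 0 0 0 0"

```text
time_s: 8.02
eef_pos: [0.4461, 0.2417, 0.0605]
eef_rot: [0.001, 0.703, 0.711, 0.001]
wrist_force: [0.3, 0.7, -2.5]
opening: 0.173
grasp_force: 58.7
```

```bash
python3 - <<'E'
from h import *
y=-.228
c=np.array([.5609,-.1792]);R=np.array([[np.cos(y),-np.sin(y)],[np.sin(y),np.cos(y)]])
for p in((35,35),(20,20)): print(p,c+R@np.array(p)/1e3)
t=c+R@np.array([20,20])/1e3
go([t[0],t[1],.06],y)
E
```

```text
(35, 35) [ 0.60290525 -0.15301683]
(20, 20) [ 0.584903   -0.16423819]
t 8.03 pos [0.4461 0.2417 0.0605] rotvec [ 0.0023 -0.0009  0.239 ] shift now-axes [-407.4  134.3    0.6] after-turn axes [-364.1  227.     0.5] F [ 0.3  0.7 -2.5] q6 0.25 open 0.173 grip 58.7
```

Request:
servo_tool --commands "0 0 0.06 0 0 0 0; 0 0 0.06 0 0 0 0; 0 0 0.06 0 0 0 0; 0 0 0.059 0 0 0 0; 0 0 0 -15 10 0 0"

```text
time_s: 8.65
eef_pos: [0.4505, 0.2245, 0.0581]
eef_rot: [-0.001, 0.782, 0.623, -0.001]
wrist_force: [-0.5, 0.4, -1.7]
opening: 0.177
grasp_force: 58.7
```

Request:
servo_tool --commands "0 0 0 -30 19 0 0; 0 0 0 -35 22 0 0; 0 0 0 -35 22 0 0; 0 0 0 -35 22 0 0; 0 0 0 -35 22 0 0"

```text
time_s: 9.28
eef_pos: [0.5172, 0.0325, 0.0586]
eef_rot: [-0.0, 0.783, 0.622, -0.0]
wrist_force: [0.8, 0.1, -2.6]
opening: 0.176
grasp_force: 58.7
```

Request:
servo_tool --commands "0 0 0 -35 22 0 0; 0 0 0 -35 22 0 0; 0 0 0 -35 22 0 0; 0 0 0 -35 22 0 0; 0 0 0 -25 15 0 0"

```text
time_s: 9.9
eef_pos: [0.5801, -0.152, 0.0584]
eef_rot: [-0.0, 0.783, 0.622, -0.0]
wrist_force: [-0.6, 0.2, -1.7]
opening: 0.177
grasp_force: 58.7
```

Request:
servo_tool --commands "0 0 0 -14 7 0 0; 0 0 0 0 0 0 0; 0 0 0 0 0 0 0"

```text
time_s: 10.28
eef_pos: [0.5834, -0.1634, 0.0588]
eef_rot: [-0.001, 0.783, 0.622, -0.0]
wrist_force: [-0.7, -0.3, -1.4]
opening: 0.177
grasp_force: 58.7
```

```bash
python3 - <<'E'
from h import *
y=-.228
c=np.array([.5609,-.1792]);R=np.array([[np.cos(y),-np.sin(y)],[np.sin(y),np.cos(y)]])
t=c+R@np.array([20,20])/1e3
go([t[0],t[1],.02],y)
im=camera('wrist');s=camera('scene')
cv2.imwrite('pics/w5.png',im);cv2.imwrite('pics/s5.png',s);np.savez('w5.npz',**calibration('wrist'))
p=proj(calibration('scene'),[[t[0],t[1],.05]])[0].astype(int);print(p)
x=min(max(p[0]-130,0),380);yy=min(max(p[1]-110,0),240)
cv2.imwrite('pics/c5.png',np.hstack([cv2.resize(s[yy:yy+240,x:x+260],(390,360)),cv2.resize(im,(400,300),interpolation=cv2.INTER_AREA) if 0 else cv2.resize(im,(410,360))]))
E
```

```text
t 10.28 pos [ 0.5834 -0.1634  0.0588] rotvec [-0.0013 -0.0007  0.0008] shift now-axes [-0.6  1.7 38.8] after-turn axes [-0.5  1.6 38.8] F [-0.7 -0.3 -1.4] q6 -0.24 open 0.177 grip 58.7
[306 292]
```

View pics/c5.png

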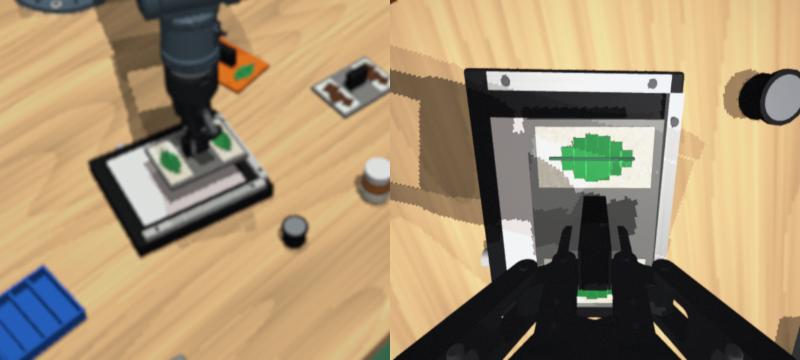

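The carrier hangs inside the stage. In the wrist picture its far edge is below the short rail (inner edge at view row ~93), and its right edge is left of the long rail (inner edge at view col ~666). I'll check the margins numerically.

```bash
python3 - <<'E'
from h import *
c=dict(np.load('w5.npz'));y=-.228
R=np.array([[np.cos(y),-np.sin(y)],[np.sin(y),np.cos(y)]]);C=np.array([.5609,-.1792])
st=lambda P:((P[:,:2]-C)@R*1e3).round(1)
f=lambda p:(np.array(p,float)-[390,0])*[640/410,480/360]
print('rail inner corner, other pts',st(ray(c,f([[668,93],[488,92],[655,258]]),.04)))
print('box corners (95,115),(-95,115)',st(ray(c,f([[684,72],[465,69]]),.03)))
print('plate top far corners',st(ray(c,f([[662,117],[523,117]]),.087)),'eef',st(np.array([get_obs()['eef_pos']])))
im=cv2.imread('pics/w5.png')
cv2.imwrite('pics/c6.png',cv2.resize(im[80:360,200:480],(600,600),interpolation=cv2.INTER_CUBIC))
E
```

```text
rail inner corner, other pts [[ 78.6  99.5]
 [-69.9  99.9]
 [ 79.5 -36.6]]
box corners (95,115),(-95,115) [[ 93.7 113.8]
 [-91.6 115.6]]
plate top far corners [[ 61.7  87.4]
 [-28.2  87.3]] eef [[18.7 20.8]]
```

View pics/c6.png

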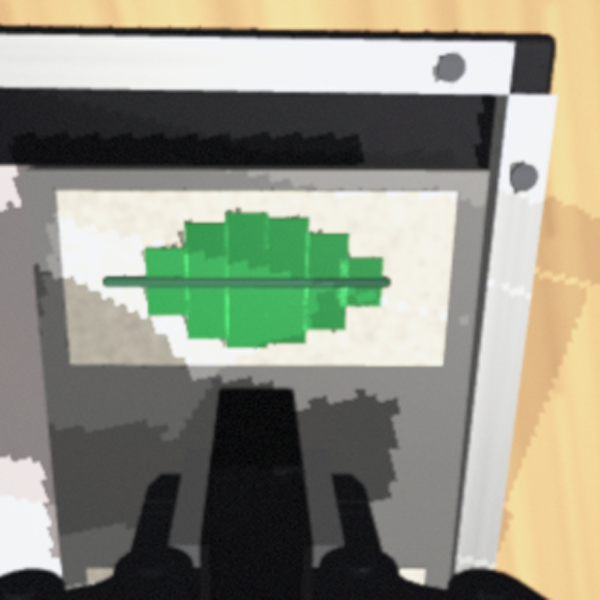

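Margins are about 17 mm to the long rail and 13 mm to the short rail. Lowering.

Request:
servo_tool --commands "0 0 0 0 0 15 0; 0 0 0 0 0 15 0; 0 0 0 0 0 12 0; 0 0 0 0 0 4 0; 0 0 0 0 0 0 0"

```text
time_s: 11.0
eef_pos: [0.5839, -0.1644, 0.0128]
eef_rot: [-0.0, 0.783, 0.622, -0.0]
wrist_force: [-0.2, -0.4, -1.5]
opening: 0.175
grasp_force: 58.7
```

Request:
servo_tool --commands "0 0 0 0 0 2 0; 0 0 0 0 0 2 0; 0 0 0 0 0 0 0; 0 0 0 0 0 0 0"

```text
time_s: 11.5
eef_pos: [0.5844, -0.1646, 0.0096]
eef_rot: [0.0, 0.783, 0.622, 0.0]
wrist_force: [0.7, -1.0, -0.6]
opening: 0.177
grasp_force: 58.9
```

Request:
servo_tool --commands "0 0 0 0 0 1.5 0; 0 0 0 0 0 0 0; 0 0 0 0 0 0 0"

```text
time_s: 11.88
eef_pos: [0.5846, -0.1647, 0.0096]
eef_rot: [0.0, 0.783, 0.622, 0.0]
wrist_force: [-4.1, 1.2, 10.8]
opening: 0.18
grasp_force: 60.5
```

Request:
servo_tool --commands "0 0 0 0 5 0 0; 0 0 0 0 5 0 0; 0 0 0 0 3 0 0; 0 0 0 0 0 0 0; 0 0 0 0 0 0 0"

```text
time_s: 12.5
eef_pos: [0.5978, -0.1679, 0.0096]
eef_rot: [0.001, 0.783, 0.622, 0.0]
wrist_force: [-1.2, 1.0, 8.7]
opening: 0.175
grasp_force: 60.1
```

Resting on the glass with about 9 N down. I'll approach the long rail.

Request:
servo_tool --commands "0 0 0 0 1 0 0; 0 0 0 0 1 0 0; 0 0 0 0 0 0 0; 0 0 0 0 0 0 0"

```text
time_s: 13.0
eef_pos: [0.5985, -0.168, 0.0096]
eef_rot: [-0.0, 0.783, 0.622, -0.0]
wrist_force: [-7.5, 2.2, 13.4]
opening: 0.18
grasp_force: 60.8
```

Request:
servo_tool --commands "0 0 0 0 1 0 0; 0 0 0 0 0.5 0 0; 0 0 0 0 0 0 0; 0 0 0 0 0 0 0"

```text
time_s: 13.5
eef_pos: [0.5986, -0.1678, 0.0096]
eef_rot: [-0.001, 0.783, 0.622, -0.001]
wrist_force: [-13.3, 4.4, 18.0]
opening: 0.176
grasp_force: 61.7
```

Long rail is touching (14 N). Next I slide to the short rail, easing the down push a little.

Request:
servo_tool --commands "0 0 0 4 0 -0.7 0; 0 0 0 4 0 0 0; 0 0 0 2 0 0 0; 0 0 0 0 0 0 0; 0 0 0 0 0 0 0"

```text
time_s: 14.12
eef_pos: [0.6009, -0.1599, 0.0096]
eef_rot: [-0.0, 0.783, 0.622, -0.002]
wrist_force: [-11.2, -4.6, 10.1]
opening: 0.175
grasp_force: 61.0
```

Request:
servo_tool --commands "0 0 0 1 0 0 0; 0 0 0 1 0 0 0; 0 0 0 0 0 0 0; 0 0 0 0 0 0 0"

```text
time_s: 14.62
eef_pos: [0.6013, -0.1582, 0.0097]
eef_rot: [-0.0, 0.783, 0.622, -0.002]
wrist_force: [-12.3, -4.5, 10.4]
opening: 0.177
grasp_force: 60.9
```

Request:
servo_tool --commands "0 0 0 1 0 0 0; 0 0 0 1 0 0 0; 0 0 0 0 0 0 0; 0 0 0 0 0 0 0"

```text
time_s: 15.12
eef_pos: [0.6018, -0.1563, 0.0097]
eef_rot: [-0.0, 0.783, 0.621, -0.002]
wrist_force: [-11.7, -5.0, 10.8]
opening: 0.179
grasp_force: 60.9
```

```bash
python3 - <<'E'
from h import *
o=get_obs();y=-.228
R=np.array([[np.cos(y),-np.sin(y)],[np.sin(y),np.cos(y)]]);C=np.array([.5609,-.1792])
print((R.T@(o['eef_pos'][:2]-C)*1e3).round(1),'F stage',(R.T@np.array(o['wrist_force'])[:2]).round(1),o['wrist_force'],'torque',np.round(o['torque'],2))
go(o['eef_pos'],y,o)
E
```

```text
[34.7 31.6] F stage [-10.3  -7.5] [-11.7126534   -5.02138376  10.78724332] torque [-0.66  1.51 -0.59]
t 15.12 pos [ 0.6018 -0.1563  0.0097] rotvec [-0.0025  0.0022 -0.0015] shift now-axes [0. 0. 0.] after-turn axes [0. 0. 0.] F [-11.7  -5.   10.8] q6 -0.21 open 0.179 grip 60.9
```

Request:
servo_tool --commands "0 0 0 1 0 0 0; 0 0 0 1 0 0 0; 0 0 0 0 0 0 0; 0 0 0 0 0 0 0"

```text
time_s: 15.62
eef_pos: [0.6023, -0.1543, 0.0097]
eef_rot: [-0.0, 0.783, 0.622, -0.002]
wrist_force: [-10.4, -5.6, 10.8]
opening: 0.175
grasp_force: 60.9
```

Request:
servo_tool --commands "0 0 0 1 0 0 0; 0 0 0 1 0 0 0; 0 0 0 0 0 0 0; 0 0 0 0 0 0 0"

```text
time_s: 16.12
eef_pos: [0.6025, -0.1534, 0.0097]
eef_rot: [0.0, 0.783, 0.621, -0.002]
wrist_force: [-13.1, -8.3, 9.6]
opening: 0.174
grasp_force: 60.7
```

Request:
servo_tool --commands "0 0 0 1 0 0 0; 0 0 0 1 0 0 0; 0 0 0 0 0 0 0; 0 0 0 0 0 0 0"

```text
time_s: 16.62
eef_pos: [0.6025, -0.1535, 0.0097]
eef_rot: [0.001, 0.784, 0.621, -0.003]
wrist_force: [-14.1, -14.9, 10.3]
opening: 0.176
grasp_force: 60.6
```

```bash
cat > st.py <<'E'
from h import *
o=get_obs();y=-.228
R=np.array([[np.cos(y),-np.sin(y)],[np.sin(y),np.cos(y)]]);C=np.array([.5609,-.1792])
print((R.T@(o['eef_pos'][:2]-C)*1e3).round(1),'F stage',(R.T@np.array(o['wrist_force'])[:2]).round(1),np.round(o['wrist_force'],1),'torque',np.round(o['torque'],2))
go(o['eef_pos'],y,o)
E
python3 st.py; python3 - <<'E'
from h import *
c=calibration('wrist');im=camera('wrist');np.savez('w7.npz',**c);cv2.imwrite('pics/w7.png',im)
cr=im[110:390,210:490]
cv2.imwrite('pics/c7.png',cv2.resize(cr,(600,600),interpolation=cv2.INTER_CUBIC))
E
```

```text
[34.7 34.5] F stage [-10.3 -17.7] [-14.1 -14.9  10.3] torque [-2.07  2.03 -0.55]
t 16.62 pos [ 0.6025 -0.1535  0.0097] rotvec [-0.0026  0.0062 -0.0019] shift now-axes [0. 0. 0.] after-turn axes [0. 0. 0.] F [-14.1 -14.9  10.3] q6 -0.2 open 0.176 grip 60.6
```

View pics/c7.png

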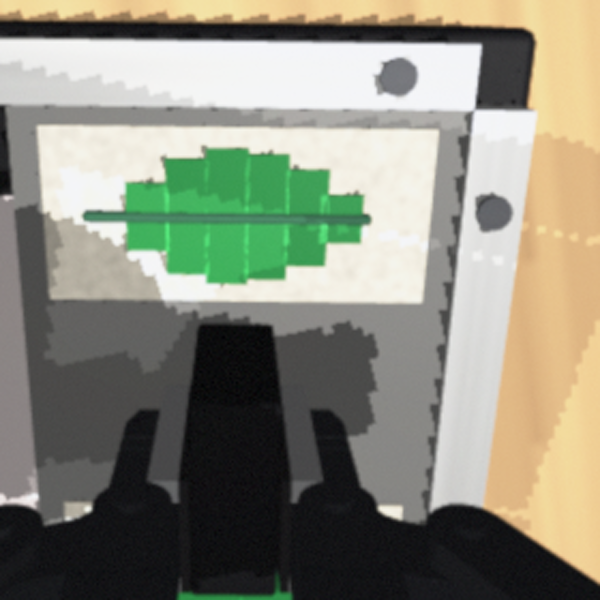

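The carrier looks seated: the far edge is at the short rail (crop row ~107) and the right edge at the long rail (crop col ~470 to 432). I'll check squareness by fitting lines to the card edges and rail edges.

```bash
cat > sq.py <<'E'
from h import *
import sys
def run(n):
    c=dict(np.load(n+'.npz'));g=cv2.GaussianBlur(cv2.cvtColor(cv2.imread(f'pics/{n}.png'),cv2.COLOR_BGR2GRAY),(3,3),0).astype(float)
    def fit(a,b,z,horiz,sign,name):
        a,b=[np.array(p)*280/600+[210,110] for p in(a,b)];P=[]
        for s in np.linspace(.05,.95,60):
            u=a+(b-a)*s
            k=np.arange(-5,5.01,.1)
            L=(np.c_[np.full_like(k,u[0]),u[1]+k] if horiz else np.c_[u[0]+k,np.full_like(k,u[1])]).astype(np.float32)
            v=cv2.remap(g.astype(np.float32),L[:,0],L[:,1],cv2.INTER_LINEAR).ravel()
            d=sign*np.gradient(v);w=np.clip(d,0,None)**2*np.exp(-(k/3)**2);
            if d.max()>.6:P.append(L[np.argmax(w)])
        W=ray(c,np.array(P),z)[:,:2]
        vx,vy,x0,y0=cv2.fitLine(W.astype(np.float32),cv2.DIST_HUBER,0,1e-4,1e-4).ravel()
        ang=np.arctan2(vx,-vy) if horiz is False and 0 else np.arctan2(vy,vx)
        ang=(ang+np.pi/4)%(np.pi/2)-np.pi/4
        r=(W-[x0,y0])@[-vy,vx];print(name,len(P),'angle',round(float(ang),4),'rms mm',round(float(r.std()*1e3),2))
    fit((438,130),(422,302),.0385,False,-1,'card right')
    fit((38,128),(49,300),.0385,False,1,'card left')
    fit((38,125),(438,130),.0385,True,1,'card top')
    fit((49,300),(422,303),.0385,True,-1,'card bottom')
    fit((472,115),(432,500),.04,False,1,'long rail')
    fit((10,104),(470,109),.04,True,-1,'short rail')
run(sys.argv[1])
E
python3 sq.py w7
```

```text
card right 60 angle -0.2375 rms mm 0.07
card left 60 angle -0.2383 rms mm 0.17
card top 60 angle -0.241 rms mm 0.12
card bottom 60 angle -0.2394 rms mm 0.12
long rail 60 angle -0.2379 rms mm 0.12
short rail 60 angle -0.2414 rms mm 0.08
```

The plate is parallel to both rails within about 1 mrad. There is a leftover yaw moment of -0.55 N m because the tool yaw is about 0.01 short, so I'll relieve it and firm up the push on the long rail.

Request:
servo_tool --commands "0 0 0.006 0 0.5 0 0; 0 0 0 0 0.5 0 0; 0 0 0 0 0 0 0; 0 0 0 0 0 0 0"

```text
time_s: 17.18
eef_pos: [0.6024, -0.1535, 0.0097]
eef_rot: [0.0, 0.785, 0.619, -0.004]
wrist_force: [-19.3, -14.3, 13.8]
opening: 0.173
grasp_force: 60.9
```

```bash
python3 st.py
```

```text
[34.6 34.5] F stage [-15.6 -18.3] [-19.3 -14.3  13.8] torque [-1.98  2.62 -0.25]
t 17.18 pos [ 0.6024 -0.1535  0.0097] rotvec [-0.0049  0.0063 -0.0071] shift now-axes [0. 0. 0.] after-turn axes [0. 0. 0.] F [-19.3 -14.3  13.8] q6 -0.2 open 0.173 grip 60.9
```

Request:
servo_tool --commands "0 0 0.005 0 0 0.3 0; 0 0 0 0 0 0 0; 0 0 0 0 0 0 0; 0 0 0 0 0 0 0; 0 0 0 0 0 0 0"

```text
time_s: 17.8
eef_pos: [0.6024, -0.1535, 0.0097]
eef_rot: [0.0, 0.786, 0.618, -0.004]
wrist_force: [-20.1, -13.9, 15.2]
opening: 0.175
grasp_force: 61.1
```

```bash
python3 st.py; python3 - <<'E'
from h import *
c=calibration('wrist');im=camera('wrist');np.savez('w8.npz',**c);cv2.imwrite('pics/w8.png',im)
E
python3 sq.py w8;python3 st.py
```

```text
[34.6 34.4] F stage [-16.4 -18.1] [-20.1 -13.9  15.2] torque [-1.91  2.73  0.06]
t 17.8 pos [ 0.6024 -0.1535  0.0097] rotvec [-0.0049  0.0066 -0.0113] shift now-axes [0. 0. 0.] after-turn axes [0. 0. 0.] F [-20.1 -13.9  15.2] q6 -0.19 open 0.175 grip 61.1
card right 60 angle -0.2417 rms mm 0.13
card left 60 angle -0.2449 rms mm 0.13
card top 60 angle -0.2427 rms mm 0.11
card bottom 60 angle -0.2453 rms mm 0.13
long rail 60 angle -0.2406 rms mm 0.13
short rail 60 angle -0.247 rms mm 0.1
[34.6 34.4] F stage [-16.  -17.8] [-19.6 -13.7  15.8] torque [-1.87  2.75 -0.01]
t 17.85 pos [ 0.6024 -0.1535  0.0097] rotvec [-0.0049  0.0065 -0.0113] shift now-axes [0. 0. 0.] after-turn axes [0. 0. 0.] F [-19.6 -13.7  15.8] q6 -0.19 open 0.18 grip 61.1
```

The plate is parallel to the rails, with steady pushes of 16 N and 18 N and no yaw moment. Handing in.

```bash
python3 -c "
from bench import *
print(hand_in())"
```

```text
the job is handed in; nothing more can be done
None
```

I handed the job in with the leaf carrier flat in the corner of both rails, still gripped and pushed steadily (about 16 N on the long rail, 18 N on the short rail); the first grasp missed because the fingertips sat about 40 mm above the reported tool position, the second held, and no other object was touched as far as I could see.

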